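# Clamp a sandal in the shoe cradle

### The job

Clamp the black sandal that lies in the shoe cradle: squeeze the red lock tab on the sliding toe jaw and keep it squeezed while you slide the jaw along, pushing the sandal with it until its heel is hard up against the heel block and the jaw's sprung toe pad is pressed about half-way in. Then let go of the tab so that the jaw locks there. Push gently, do not lift the sandal, and leave the other sandal, the polish pot and the glue tube alone.

Things in the scene. Friction and masses are not known exactly. Their poses are not given: they have to be found in the camera images.
- shoe_cradle: Shoe repair cradle fixed to the worktop: light wooden deck 430 x 112 mm, its top 30 mm up, with a toothed steel rail in a slot along its middle and aluminium side guides 100 mm apart (x -60 to +210 mm, 12 mm above the deck). Origin: centre of its underside; x runs along its length towards the heel end, z up.
- heel_zone (a point): Point on the deck's centre line at cradle x = 167 mm. The grey heel block (90 mm wide, 26 mm high) is clamped with its rubber face anywhere from 13 mm before to 13 mm beyond this point; exactly where is not reported and must be felt or seen. It holds against 60 N.
- toe_jaw: Black jaw that slides along cradle x, axes as the cradle's, origin on its centre line at worktop level; starts at cradle x -185 to -173 mm, can go to -60. Sliding takes 2 to 4 N with the tab squeezed. With the tab out it is locked; let go under load, it falls back up to 6 mm (or on 2 mm) into the next notch. Block 50 mm long (x), 84 wide, top 50 mm up; post and tab on it, 26 mm long (x), to 99 mm.
- pad_rest (a point): Where the middle of the toe pad's rubber face is at rest, 49 mm up, moving with the jaw and not with the pad (57 mm ahead, +x, of the jaw's origin). The pad (74 mm wide, 32 mm high) is sprung and goes in up to 24 mm: 4 N at first, 8 N half-way, 12 N fully in. The sandal alone resists sliding with up to 4 N.
- jaw_grip (a point): Middle of the place to pinch on the jaw, 80 mm above the worktop, moving with the jaw. The post's outer face lies 19 mm to its +y side (cradle axes), the red tab's 27 mm to its -y side when out, 19 mm when squeezed: closing from above along cradle y squeezes the tab, 46 mm across at rest, 38 mm squeezed.
- lock_tab (a joint): Travel of the red lock tab (26 x 44 mm): 0 = out (jaw locked), 0.008 m = fully squeezed. It slides towards the cradle's +y, springs back by itself, takes 8 N to start and 12 N to the end; the jaw is free from about 5 mm on.
- sandal_l: Black slingback sandal with block heel, 81 x 243 x 159 mm, about 0.24 kg, loose on the deck between the guides. Origin: centre of its underside; its toe tip, 122 mm along its -y, points to the jaw, the back of its heel lies 114 mm along its +y. It starts with gaps of 10 to 45 mm to the toe pad and 5 to 55 mm to the heel block.
- sandal_r: The other sandal of the pair, same size, standing on the worktop beside the cradle (bystander); origin at the centre of its underside.
- polish_pot: Round polish pot, 65 mm across, 29 mm high, beside the cradle (bystander); origin at the centre of its underside.
- glue_tube: Red glue tube, 40 x 136 x 28 mm, lying beside the cradle (bystander); origin at the centre of its underside.

How it is judged (in metres and radians):
On the way, in this order (a step that is already met when the one before it is completed fails the run):
1. the lock tab is squeezed (value of joint lock_tab above 0.005 m), for 0.1 s.
2. the jaw has been slid 20 mm or more with the tab held squeezed (distance of toe_jaw from where it was at the start of the episode above 0.02 m and value of joint lock_tab above 0.004 m), for 0.05 s.
At the end, for the whole second after the job is handed in: The lock tab is out (within 2.5 mm) and the locked jaw's toe pad presses the sandal with 5.2 to 11.6 N (pad 3.5 to 21.5 of its 24 mm in, heel against the heel block); the sandal stands flat on the deck (tilt under 0.12 rad, origin below 40 mm), along the cradle within 0.2 rad, at rest (contact force between sandal_l and toe_jaw between 5.2 and 11.6 N and value of joint lock_tab below 0.0025 m and angle between the y axis of sandal_l and the x axis of shoe_cradle, either way round below 0.2 rad and angle between sandal_l's own z axis and vertical below 0.12 rad and z of sandal_l in the frame of shoe_cradle below 0.04 m and linear speed of sandal_l below 0.01 m/s); the robot touches nothing.
It fails at once if the sandal is squeezed hard (over 30 N) (contact force between sandal_l and toe_jaw above 30 N).
It fails at once if the sandal is lifted off the deck (z of sandal_l in the frame of shoe_cradle above 0.06 m).
It fails at once if a bystander is moved by more than 25 mm (distance of any of sandal_r, polish_pot, glue_tube from where it was at the start of the episode above 0.025 m).
It also fails if it takes over 40 s, if anything falls off the work surface, if the arm or the gripper's body presses on something with over 40 N, if the wrist force passes 120 N, or if a joint passes its speed limit or range.

### The arm

A 7-joint arm with a two-finger parallel gripper is mounted at the origin on a cart in front of the work surface, level with it; the furniture and walls round the work are solid. World frame = base frame: x ahead of the robot, y to its left, z up, the work surface at z = 0. Lengths are in m, angles in degrees, forces in N, time in s.
With the tool pointing down it reaches from about 0.4 to 0.925 m from the base axis. Payload 5.6 kg.
Tool frame: the origin (TCP) lies midway between the tips of the shut fingers; the grasp point (between the pads) lies arm.grip_depth behind it (arm.grip_depth is the distance from the TCP to the grasp point, in m); z points along the fingers, y is the line along which they close (so a half turn about z gives the same grasp; the last joint's range is limited). The gripper opens to 85 mm and grips with 20 to 120 N. Pads are 22 mm wide; open, the fingers measure 114 mm over their backs; the gripper's body (76 mm by 85 mm) begins 54 mm behind the grasp point. The pads swing forward as they close: fully open they stand 13 mm farther back than shut.
Start: joints at [67.208, 26.786, -0.665, 91.828, 0.344, 61.387, -3.226], TCP at [0.226, -0.61, 0.206] pointing down, gripper open.
Joint ranges: [-144.91, 144.91], [-17.63, 115.5], [-89.93, 88.59], [15.96, 139.68], [-74.01, 254.01], [8.47, 105.57], [-167.45, 167.45]. Speed limits (degrees/s): [147.25, 147.25, 180, 180, 180, 180, 180].

### API

Orientations are given as a 3x3 rotation matrix whose columns are the frame's x, y, z axes.
In Python, from station import arm, optics, workorder gives the robot as it stands. The module is installed in compiled form; this text tells all that it offers.
- The arm moves only by the tool jog_arm, never from a script. Its argument "targets" is a list of rows, each a list of 5 numbers: the shift along the tool's x, y, z as a fraction of full scale, then the turn about the tool's z as a fraction of full scale, then the closure, from 0 (fully open) to 1 (shut). In form: [[x, y, z, twist, hand], ...]. A call has 1 to 12 rows; each row is the pose to reach, as a shift and turn from the pose commanded when the call began, along the tool's axes at that moment, turning the shorter way round; what a row does not reach only later rows make up. Full scale, the value 1, is 600 mm for a shift and pi rad for a turn. A row lasts 1/12 s, in which the tool goes at most 41.7 mm and 7.16 degrees, less where a joint would pass 70% of its speed; a pose out of reach is approached as far as the arm can. A call with a number of a shift or a turn outside -1 to 1 is refused whole. A call with a gripper value outside its range is refused whole. The fingers move at their own pace and stop on an object; the grip force is fixed at half the most. Time passes only in rows, so rows that repeat a pose let the fingers close. It gives the time, the measured TCP pose, the force, the opening and the grip force at its end, in the units of the state.
- arm.observe(): the state, without advancing time (a new reading comes with each control period).
- optics.grab_frame(name): name is "scene" or "top" or "wrist"; returns (picture, depth): 384x512x3 uint8, blue, green, red; 384x512 float32, m along the optical axis (not along the pixel's ray), 0 where there is no reading.
- optics.camera_model(name): a dict with "vfov" (degrees; the focal length in pixels is half the picture's height over the tangent of half this angle, whatever the lens; pixels are square), "cx", "cy" (the principal point, pixels), "T" (4x4, takes a point from camera to world coordinates); the wrist camera has in their place "mount" (4x4, takes a point from camera to tool coordinates, whose origin is the TCP and whose axes are the flange's). Camera axes: x right, y up, looking along -z (the intrinsics and any distortion apply to the point x, -y, -z); pixel columns grow to the right and rows downward; lengths in m; the calibration is good to about 2 mm. A picture is of the moment at which its call begins: read the wrist's pose just before it. camera_model takes no time and is no camera call.
- workorder.hand_in(): hands the job in; it is judged then, once.
The state is a dict: "clock": time; "joint_pos": joint angles; "joint_vel": joint speeds; "tau": joint torques, N m; "tool_pos": TCP position; "tcp_rot": TCP orientation; "contact_force": force on the tool from outside, world axes, zero at the start; "wrist_torque": the same for the moment, N m; "grip_width": opening from 0.0 (shut) to 1.0 (fully open); "grip_force": force on a finger pad.
Only numpy, scipy, OpenCV 4.12 (cv2) and the standard library are available. Lean on these libraries where they do the work, as an engineer would, in place of code of your own. Each camera call takes 0.05 s, during which the arm holds its last target. There are 200 camera calls.

## Working session

There is one attempt and no reset: what is moved stays moved. The work goes in short steps, Python scripts to look and compute and a tool call to move; the robot and the scene stay as the last step left them, time stands still between calls to the robot, and variables do not carry over. Pictures are saved under pics/ and viewed, at most 10 in all, crops included, and the job is handed in when it is done.

Besides the shell and the picture viewer there is one more tool, called after ">>>" as name(argument=value, ...) on one line, values as JSON. jog_arm: Moves the arm, as the interface text tells. Its arguments: {"type":"object","properties":{"targets":{"type":"array","items":{"type":"array","items":{"type":"number","minimum":-1,"maximum":1}}}},"required":["targets"]}

```bash
mkdir -p pics; cat > h.py <<'E'
import numpy as np, cv2
from station import arm, optics, workorder
def pts(n, d, T=None):
    m=optics.camera_model(n); f=192/np.tan(np.radians(m['vfov']/2))
    if T is None: T=m['T']
    v,u=np.mgrid[0:384,0:512]
    P=np.stack([(u-m['cx'])/f*d,-(v-m['cy'])/f*d,-d],-1)
    return P@np.array(T)[:3,:3].T+np.array(T)[:3,3]
E
python3 - <<'E'
from h import *
print(arm.observe()); print(arm.grip_depth)
for n in ('scene','top'):
    p,d=optics.grab_frame(n); cv2.imwrite(f'pics/{n}.png',p); np.savez(f'{n}.npz',p=p,d=d); print(optics.camera_model(n))
a=np.hstack([cv2.imread('pics/scene.png')]);
print(optics.camera_model('wrist'))
E
```

```text
{'clock': 0.0, 'joint_pos': array([67.20620143, 26.83549862, -0.66616815, 91.88154564,  0.34356098,
       61.38528065, -3.22579115]), 'joint_vel': array([ 0.0803889 , -0.03498446,  0.07745308,  0.02590658,  0.05952692,
        0.05872233,  0.03112099]), 'tau': array([-4.32858124e-04, -5.32387519e+01,  2.15701311e-02, -2.51308662e+01,
        1.14702922e-02,  7.79316004e-03, -5.23316814e-06]), 'tool_pos': array([ 0.22556746, -0.60896528,  0.20483953]), 'tcp_rot': array([[ 9.37722240e-01,  3.47385230e-01, -7.09135096e-04],
       [ 3.47385937e-01, -9.37720879e-01,  1.60115525e-03],
       [-1.08753100e-04, -1.74778245e-03, -9.99998467e-01]]), 'contact_force': array([ 0.22330413, -0.42931268,  0.15861357]), 'wrist_torque': array([ 0.00664874, -0.01581645,  0.01028652]), 'grip_force': 0.0, 'grip_width': 0.9985709310961774}
0.0187
{'vfov': 54.57701992747308, 'cx': 252.52860414381266, 'cy': 195.48139233124968, 'T': array([[-0.87394046,  0.25751595, -0.41220578,  0.21722199],
       [-0.48556697, -0.49972853,  0.71728385,  0.33964453],
       [-0.02127895,  0.82701689,  0.56177422,  0.5598
[... 228 characters left out ...]
939076e-01],
       [-9.99771903e-01, -2.07396098e-02,  5.09998501e-03,
        -2.54325837e-01],
       [ 9.10415332e-04,  1.97189762e-01,  9.80364916e-01,
         9.46569032e-01],
       [ 0.00000000e+00,  0.00000000e+00,  0.00000000e+00,
         1.00000000e+00]])}
{'vfov': 63.16708878067821, 'cx': 252.31128863690745, 'cy': 189.52891189237755, 'mount': array([[ 1.10228777e-03,  9.64985753e-01,  2.62299982e-01,
         6.68632193e-02],
       [ 9.99999320e-01, -1.16366224e-03,  7.86521802e-05,
        -4.83953369e-04],
       [ 3.81126818e-04,  2.62299717e-01, -9.64986380e-01,
        -1.68034498e-01],
       [ 0.00000000e+00,  0.00000000e+00,  0.00000000e+00,
         1.00000000e+00]])}
```

View pics/top.png

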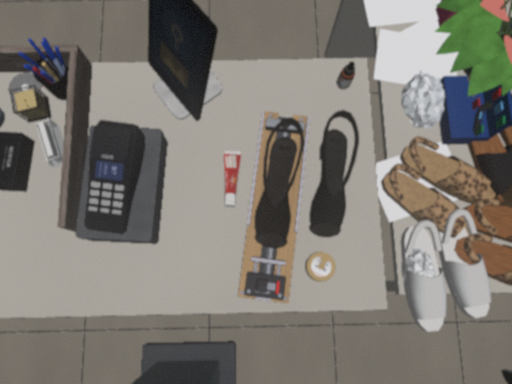

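View pics/scene.png

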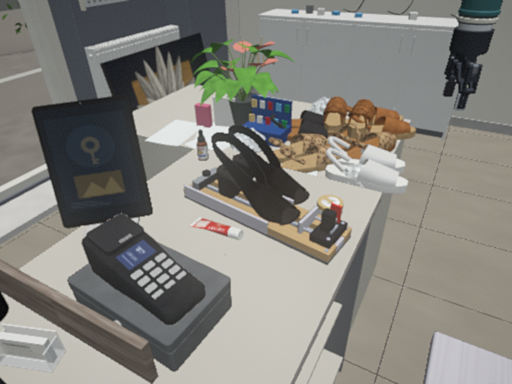

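The top view shows the cradle with the jaw at about (265,285), the red tab at (280,287), the pad at (268,261), the toe near (272,240) and the heel block near (285,125). The scene view agrees.

```bash
cat >> h.py <<'E'
def cradle():
    z=np.load('top.npz'); p,d=z['p'],z['d']; P=pts('top',d)
    hsv=cv2.cvtColor(p,cv2.COLOR_BGR2HSV)
    w=(hsv[...,1]>70)&(hsv[...,0]>8)&(hsv[...,0]<25)&(hsv[...,2]>90)&(abs(P[...,2]-.03)<.012)
    w[:, :225]=0; w[:,325:]=0; w[:100]=0; w[310:]=0
    q=P[w][:,:2].astype(np.float32)
    return p,P,hsv,w,q,cv2.minAreaRect(q)
E
python3 - <<'E'
from h import *
p,P,hsv,w,q,r=cradle(); print(r,len(q), np.median(P[w][:,2]))
c=np.array(r[0]); b=cv2.boxPoints(r); e=[b[1]-b[0],b[2]-b[1]]; ex=max(e,key=np.linalg.norm); ex/=np.linalg.norm(ex); ex*=np.sign(ex[0]); ey=np.array([-ex[1],ex[0]])
print('ex',ex,np.degrees(np.arctan2(ex[1],ex[0])))
L=np.stack([(P[...,:2]-c)@ex,(P[...,:2]-c)@ey,P[...,2]],-1)
np.savez('cr.npz',c=c,ex=ex,ey=ey)
red=((hsv[...,0]<8)|(hsv[...,0]>172))&(hsv[...,1]>120)&(L[...,0]<-120)&(abs(L[...,1])<.07)&(L[...,0]<-.1)&(L[...,0]>-.25)
print('red',red.sum(),np.percentile(L[red],[5,50,95],axis=0))
# height bins along centre
for x in np.arange(-.22,.22,.006):
    s=(abs(L[...,0]-x)<.003)
    o=[]
    for lo,hi in((-.045,-.015),(-.012,.012),(.015,.045)):
        t=s&(L[...,1]>lo)&(L[...,1]<hi); o.append((round(float(np.median(L[t][:,2]))*1000),round(float(L[t][:,2].max())*1000)) if t.sum() else None)
    print(round(x*1000),o)
v=cv2.resize(p[95:310,215:345],None,fx=2.7,fy=2.7,interpolation=cv2.INTER_CUBIC); cv2.imwrite('pics/c.png',v)
E
```

```text
((0.5675976872444153, -0.31029635667800903), (0.4350663423538208, 0.190829336643219), 2.3184304237365723) 2806 0.03018704345844392
ex [0.9991814  0.04045319] 2.3184297Traceback (most recent call last):
  File "<stdin>", line 8, in <module>
    return _quantile_unchecked(
        a, q, axis, out, overwrite_input, method, keepdims, weights)
    return _ureduce(a,
                    func=_quantile_ureduce_func,
    ...<5 lines>...
                    overwrite_input=overwrite_input,
                    method=method)
    r = func(a, **kwargs)
    result = _quantile(arr,
                       quantiles=q,
    ...<2 lines>...
                       out=out,
                       weights=wgt)
    slices_having_nans = np.isnan(arr[-1, ...])
                                  ~~~^^^^^^^^^
IndexError: index -1 is out of bounds for axis 0 with size 0
```

```bash
sed -i 's/w\[:, :225\]=0;/w[:,:225]=0; w[245:,301:]=0; w[:,312:]=0; w=cv2.morphologyEx(w.astype(np.uint8),cv2.MORPH_OPEN,np.ones((2,2)))>0;/' h.py
python3 - <<'E'
from h import *
p,P,hsv,w,q,r=cradle(); print(r,len(q), np.median(P[w][:,2]))
c=np.array(r[0]); b=cv2.boxPoints(r); e=[b[1]-b[0],b[2]-b[1]]; ex=max(e,key=np.linalg.norm); ex/=np.linalg.norm(ex); ex*=np.sign(ex[0]); ey=np.array([-ex[1],ex[0]])
print('ex',ex,np.degrees(np.arctan2(ex[1],ex[0])))
L=np.stack([(P[...,:2]-c)@ex,(P[...,:2]-c)@ey,P[...,2]],-1)
np.savez('cr.npz',c=c,ex=ex,ey=ey)
red=((hsv[...,0]<8)|(hsv[...,0]>172))&(hsv[...,1]>120)&(abs(L[...,1])<.07)&(L[...,0]<-.1)&(L[...,0]>-.25)
print('red',red.sum(),np.percentile(L[red],[5,50,95],axis=0) if red.any() else 0)
jaw=(L[...,2]>.044)&(L[...,2]<.056)&(L[...,0]<-.135)&(L[...,0]>-.23)&(abs(L[...,1])<.06)
print('jawtop',jaw.sum(),np.percentile(L[jaw],[2,50,98],axis=0))
post=(L[...,2]>.085)&(L[...,0]<-.135)&(L[...,0]>-.23)&(abs(L[...,1])<.06)
print('post',post.sum(),np.percentile(L[post],[2,50,98],axis=0))
for x in np.arange(-.22,.22,.006):
    s=(abs(L[...,0]-x)<.003)
    o=[]
    for lo,hi in((-.045,-.015),(-.012,.012),(.015,.045)):
        t=s&(L[...,1]>lo)&(L[...,1]<hi); o.append((round(float(np.median(L[t][:,2]))*1000),round(float(L[t][:,2].max())*1000)) if t.sum() else None)
    if x<-.08 or x>.1: print(round(x*1000),*o)
v=cv2.resize(p[95:310,215:345],None,fx=2.7,fy=2.7,interpolation=cv2.INTER_CUBIC); cv2.imwrite('pics/c.png',v)
E
```

```text
((0.5711774826049805, -0.28577741980552673), (0.1534009724855423, 0.4365594685077667), 83.30388641357422) 2549 0.030519614907491888
ex [ 0.99317855 -0.11660345] -6.6961184
red 48 [[-0.19509306 -0.044053    0.05022981]
 [-0.18383864 -0.03780846  0.09735888]
 [-0.17364269 -0.03424966  0.10014593]]
jawtop 740 [[-0.20726383 -0.05391641  0.0450323 ]
 [-0.17819696 -0.01215917  0.05030412]
 [-0.13903286  0.02705014  0.05380962]]
post 949 [[-0.19299522 -0.03775512  0.09576503]
 [-0.17870357  0.01068703  0.94656903]
 [-0.17290315  0.01068703  0.94656903]]
-220 (0, 3) (0, 4) (0, 3)
-214 (29, 34) (23, 32) (1, 31)
-208 (49, 52) (32, 51) (30, 51)
-202 (51, 54) (51, 55) (42, 54)
-196 (52, 99) (57, 101) (48, 53)
-190 (67, 100) (99, 103) (32, 53)
-184 (67, 100) (99, 103) (34, 53)
-178 (67, 99) (947, 947) (33, 54)
-172 (52, 98) (97, 101) (33, 54)
-166 (51, 54) (50, 53) (40, 52)
-160 (49, 53) (50, 53) (32, 53)
-154 (24, 47) (17, 49) (31, 33)
-148 (26, 48) (9, 48) (30, 34)
-142 (24, 48) (11, 49) (30, 34)
-136 (47, 69) (44, 67) (30, 64)
-130 (65, 69) (65, 68) (30, 67)
-124 (29, 64) (30, 65) (30, 66)
-118 (23, 32) (11, 31) (30, 34)
-112 (22, 33) (12, 33) (30, 34)
-106 (22, 34) (12, 34) (30, 33)
-100 (37, 42) (30, 44) (30, 32)
-94 (40, 42) (39, 42) (30, 34)
-88 (39, 43) (40, 42) (30, 37)
-82 (38, 52) (39, 47) (30, 37)
104 (98, 101) (98, 176) (30, 45)
110 (98, 101) (98, 178) (29, 43)
116 (98, 101) (97, 178) (30, 43)
122 (98, 102) (126, 182) (30, 45)
128 (98, 100) (162, 184) (29, 44)
134 (166, 185) (32, 183) (28, 45)
140 (179, 186) (30, 31) (26, 45)
146 None (30, 32) (29, 43)
152 None (30, 33) (28, 45)
158 (31, 32) (30, 33) (30, 43)
164 (39, 67) (30, 33) (25, 44)
170 (54, 69) (50, 60) (30, 57)
176 (10, 66) (57, 62) (29, 59)
182 (67, 67) (57, 59) (15, 60)
188 (67, 68) (58, 59) (28, 58)
194 None None (3, 44)
200 None (30, 31) (3, 43)
206 None (30, 33) (28, 44)
212 (7, 16) (29, 34) (2, 44)
218 (1, 4) (28, 30) (1, 30)
```

View pics/c.png

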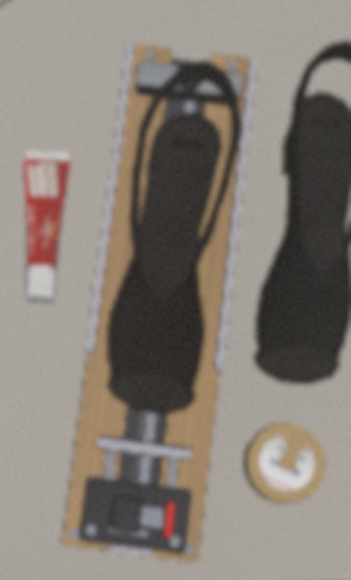

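Tape-like views: jaw at crop (135,510), pad bar at (145,450), toe at (150,400), heel block at (185,80). The toe gap is about 25 mm and the heel gap about 30 mm. My deck outline picked up outliers, so I'll refit it by component.

```bash
cat >> h.py <<'E'
def plan(goal):
    """goal cradle (x,y,z) of TCP -> shift along tool axes /0.6 and twist /pi"""
    z=np.load('cr.npz'); s=arm.observe(); R=s['tcp_rot']; g=np.r_[z['c']+z['ex']*goal[0]+z['ey']*goal[1],goal[2]]
    sh=R.T@(g-s['tool_pos']); e=R.T@np.r_[z['ex'],0]; return g,sh/0.6,np.arctan2(e[1],e[0])/np.pi
E
python3 - <<'E'
from h import *
p,P,hsv,w,q,r=cradle()
m=((P[...,2]>.02)&(P[...,2]<.06)).astype(np.uint8); m[:,330:]=0
n,lab,st,_=cv2.connectedComponentsWithStats(m,connectivity=4)
o=np.argsort(-st[1:,4])[:4]+1; print(st[o])
l=lab[270:300,250:280]; k=np.bincount(l[l>0]).argmax()
ids=[i for i in o if st[i,0]>=236 and st[i,0]+st[i,2]<312]
q=P[(lab==k)&(P[...,2]<.047)][:,:2].astype(np.float32)
r=cv2.minAreaRect(q);print(k,r)
b=cv2.boxPoints(r); e=[b[1]-b[0],b[2]-b[1]]; ex=max(e,key=np.linalg.norm); ex/=np.linalg.norm(ex); ex*=np.sign(ex[0]); 
c=np.array(r[0])
# refine with percentiles
best=min(np.radians(np.arange(-12,0,.1)),key=lambda a:np.ptp(np.percentile(q@[-np.sin(a),np.cos(a)],[2,98])))
ex=np.array([np.cos(best),np.sin(best)]); ey=np.array([-ex[1],ex[0]])
mx=np.percentile(q@ex,[.3,99.7]); my=np.percentile(q@ey,[2,98]); c=ex*mx.mean()+ey*my.mean()
print(np.degrees(best),np.ptp(mx),np.ptp(my),c)
L=np.stack([(P[...,:2]-c)@ex,(P[...,:2]-c)@ey,P[...,2]],-1)
np.savez('cr.npz',c=c,ex=ex,ey=ey)
def pr(n,t): print(n,t.sum(),np.percentile(L[t],[2,50,98],axis=0).round(4).tolist())
x,y,z=np.moveaxis(L,2,0); jr=(x<-.135)&(x>-.23)&(abs(y)<.06)
red=((hsv[...,0]<8)|(hsv[...,0]>172))&(hsv[...,1]>120)&jr
pr('red',red); pr('jawtop',jr&(z>.045)&(z<.055)&(x<-.15)); pr('post',jr&(z>.09)&(z<.11))
pr('pad',(z>.055)&(z<.075)&(x<-.1)&(x>-.15)&(abs(y)<.06)); pr('heel',(z>.052)&(z<.065)&(x>.145)&(x<.2)&(abs(y)<.047))
pr('toe',(z>.036)&(z<.06)&(x>-.115)&(x<-.06)&(abs(y)<.06))
E
```

```text
[[ 238  110   72  193 5222]
 [  67   53   23  178 1220]
 [   0  131   31   59 1163]
 [  35  117   28   48  805]]
92 ((0.5696955323219299, -0.30571162700653076), (0.11211252212524414, 0.4300607442855835), 81.29539489746094)
-8.600000000000012 0.4277767726324531 0.10912298348752741 [ 0.5692228  -0.30557183]
red 48 [[-0.1961, -0.0307, 0.0496], [-0.1835, -0.0242, 0.0974], [-0.1725, 0.0246, 0.9466]]
jawtop 699 [[-0.2077, -0.0402, 0.0464], [-0.1811, 0.0027, 0.0504], [-0.1576, 0.0409, 0.0537]]
post 187 [[-0.1959, -0.0263, 0.0946], [-0.1837, 0.0051, 0.0987], [-0.171, 0.0182, 0.1022]]
pad 164 [[-0.136, -0.0346, 0.0594], [-0.1317, -0.0004, 0.0646], [-0.1268, 0.0341, 0.0682]]
heel 213 [[0.166, -0.0441, 0.0525], [0.1748, 0.0175, 0.0567], [0.1879, 0.0433, 0.0635]]
toe 521 [[-0.1005, -0.0335, 0.0363], [-0.0792, -0.0004, 0.0409], [-0.0614, 0.0331, 0.0594]]
```

```bash
python3 - <<'E'
from h import *
a=np.radians(-8.70469); ex=np.array([np.cos(a),np.sin(a)])
np.savez('cr.npz',c=np.array([.5697,-.3057]),ex=ex,ey=np.array([-ex[1],ex[0]]))
print(*plan((-.183,0,.16))); print(*plan((-.183,0,.0615)))
E
```

```text
[ 0.38880789 -0.27800446  0.16      ] [ 0.44676201 -0.42268329  0.07548863] 0.16126206543973726
[ 0.38880789 -0.27800446  0.0615    ] [ 0.44677811 -0.42240512  0.23965506] 0.16126206543973726
```

>>> jog_arm(targets=[[0.0447,-0.0423,0.0075,0.02,0],[0.0893,-0.0845,0.015,0.05,0],[0.134,-0.127,0.022,0.08,0],[0.179,-0.169,0.03,0.11,0],[0.223,-0.211,0.037,0.14,0],[0.268,-0.254,0.045,0.161,0],[0.313,-0.296,0.052,0.161,0],[0.357,-0.338,0.06,0.161,0],[0.4,-0.38,0.068,0.161,0],[0.447,-0.4225,0.075,0.161,0],[0.447,-0.4225,0.075,0.161,0],[0.447,-0.4225,0.075,0.161,0]])

```text
clock: 1.1
tool_pos: [0.39, -0.2765, 0.1605]
tcp_rot: [[0.989, -0.145, -0.001], [-0.145, -0.989, 0.001], [-0.001, -0.001, -1.0]]
contact_force: [-0.3, 0.1, -0.1]
grip_width: 1.0
grip_force: 0.0
```

```bash
cat > w.py <<'E'
from h import *
import sys
s=arm.observe(); p,d=optics.grab_frame('wrist'); cv2.imwrite(f'pics/{sys.argv[1]}.png',p)
T=np.eye(4); T[:3,:3]=s['tcp_rot']; T[:3,3]=s['tool_pos']
P=pts('wrist',d,T@optics.camera_model('wrist')['mount'])
c=np.load('cr.npz'); x=(P[...,:2]-c['c'])@c['ex']; y=(P[...,:2]-c['c'])@c['ey']; z=P[...,2]
L=np.stack([x,y,z],-1); np.savez('w.npz',p=p,L=L,d=d)
hsv=cv2.cvtColor(p,cv2.COLOR_BGR2HSV)
def pr(n,t): t=t&(d>0); print(n,t.sum(),np.percentile(L[t],[2,50,98],axis=0).round(4).tolist() if t.any() else '')
print(s['clock'],(s['tool_pos'][:2]-c['c'])@c['ex'],(s['tool_pos'][:2]-c['c'])@c['ey'],s['tool_pos'][2],s['contact_force'].round(2),s['grip_width'],s['grip_force'])
cen=abs(y)<.06
pr('red',((hsv[...,0]<8)|(hsv[...,0]>172))&(hsv[...,1]>120)&cen&(x<-.05))
pr('top99',cen&(x<-.08)&(z>.092)&(z<.106)&(x>-.25))
pr('pad',(z>.056)&(z<.075)&(x<-.04)&(x>-.15)&cen)
pr('toe',(z>.036)&(z<.048)&(x>-.115)&(x<.0)&(abs(y)<.04)&(hsv[...,2]<80))
E
python3 w.py w1; python3 -c "
from h import *
print(*plan((-.183,0,.0615)))"
```

```text
1.1 -0.18206279335789696 0.0016519273144255727 0.16046523338598542 [-0.34  0.1  -0.09] 0.9999366147977107 0.0
red 405 [[-0.1945, -0.0399, 0.0503], [-0.1795, -0.024, 0.0967], [-0.17, -0.0218, 0.2053]]
top99 1184 [[-0.1947, -0.027, 0.094], [-0.1816, 0.0041, 0.0984], [-0.1703, 0.0173, 0.1001]]
pad 4548 [[-0.1346, -0.0318, 0.0563], [-0.0578, -0.0003, 0.0634], [-0.0414, 0.0315, 0.0712]]
toe 2390 [[-0.1006, -0.035, 0.0362], [-0.0849, -0.0018, 0.0386], [-0.0565, 0.0349, 0.0474]]
[ 0.38880789 -0.27800446  0.0615    ] [-0.00072423 -0.00051323  0.16523687] 0.0008131568256691126
```

View pics/w1.png

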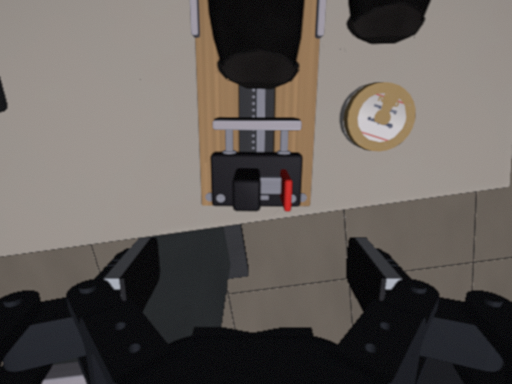

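The picture shows the jaw at (256,180), the red tab at (288,190), the pad bar at (257,125) and the toe at (258,75). The wrist view agrees with the plan to about 1 mm, so I'll descend and squeeze.

>>> jog_arm(targets=[[0.001,0,0.04,0,0],[0.001,0,0.08,0,0],[0.001,0,0.12,0,0],[0.001,0,0.15,0,0],[0.001,0,0.164,0,0],[0.001,0,0.164,0,0],[0.001,0,0.164,0,0]])

```text
clock: 1.73
tool_pos: [0.3895, -0.2798, 0.0625]
tcp_rot: [[0.988, -0.152, -0.0], [-0.152, -0.988, -0.0], [-0.0, 0.0, -1.0]]
contact_force: [-0.1, -0.1, 1.1]
grip_width: 1.0
grip_force: 0.0
```

>>> jog_arm(targets=[[0,0,0,0,0.3],[0,0,0,0,0.5],[0,0,0,0,1],[0,0,0,0,1],[0,0,0,0,1],[0,0,0,0,1],[0,0,0,0,1],[0,0,0,0,1]])

```text
clock: 2.4
tool_pos: [0.3926, -0.2787, 0.0653]
tcp_rot: [[0.989, -0.149, 0.005], [-0.149, -0.989, -0.002], [0.005, 0.001, -1.0]]
contact_force: [-1.7, 6.0, 18.8]
grip_width: 0.389
grip_force: 59.7
```

```bash
python3 w.py w2
```

```text
2.4 -0.17918429214288126 -0.00014798644152103408 0.06529271569145732 [-1.71  5.96 18.75] 0.3889166619881366 59.67110216617584
red 802 [[-0.1926, -0.0187, 0.0576], [-0.1748, -0.015, 0.0931], [-0.1686, -0.0136, 0.1038]]
top99 3192 [[-0.193, -0.0252, 0.0935], [-0.1776, 0.0053, 0.0987], [-0.168, 0.0264, 0.1052]]
pad 4634 [[-0.1342, -0.0341, 0.0563], [-0.1253, -0.001, 0.0626], [-0.0625, 0.0327, 0.0658]]
toe 5317 [[-0.1004, -0.0341, 0.0362], [-0.0852, -0.0019, 0.0384], [-0.0646, 0.0326, 0.047]]
```

The tab is squeezed, with its outer face at y ≈ -19 mm. I'll ease the downward preload and slide slowly.

>>> jog_arm(targets=[[0,0,-0.005,0,1],[0.005,0,-0.005,0,1],[0.01,0,-0.005,0,1],[0.015,0,-0.005,0,1],[0.02,0,-0.005,0,1],[0.025,0,-0.005,0,1],[0.03,0,-0.005,0,1],[0.03,0,-0.005,0,1],[0.03,0,-0.005,0,1]])

```text
clock: 3.2
tool_pos: [0.408, -0.2808, 0.0656]
tcp_rot: [[0.989, -0.15, 0.0], [-0.15, -0.989, 0.001], [-0.0, -0.001, -1.0]]
contact_force: [-0.7, 5.9, 3.2]
grip_width: 0.381
grip_force: 67.3
```

```bash
python3 w.py w3
```

```text
3.2 -0.16361773937420826 9.75873479501734e-05 0.06561236492681308 [-0.7   5.93  3.17] 0.380570696148461 67.30400562286377
red 746 [[-0.1771, -0.0186, 0.0584], [-0.1584, -0.0147, 0.0906], [-0.1529, -0.0136, 0.1041]]
top99 3096 [[-0.1773, -0.0247, 0.0932], [-0.1618, 0.0055, 0.0987], [-0.1523, 0.0259, 0.1051]]
pad 8192 [[-0.1176, -0.032, 0.0563], [-0.0633, -0.0004, 0.0622], [-0.0486, 0.0312, 0.0663]]
toe 4968 [[-0.1092, -0.0343, 0.0362], [-0.0858, -0.0012, 0.0386], [-0.059, 0.0342, 0.0474]]
```

>>> jog_arm(targets=[[0.005,0,0,0,1],[0.01,0,0,0,1],[0.015,0,0,0,1],[0.02,0,0,0,1],[0.025,0,0,0,1],[0.03,0,0,0,1],[0.035,0,0,0,1],[0.04,0,0,0,1],[0.04,0,0,0,1]])

```text
clock: 4.0
tool_pos: [0.4311, -0.2844, 0.0656]
tcp_rot: [[0.989, -0.15, -0.001], [-0.15, -0.989, 0.001], [-0.001, -0.001, -1.0]]
contact_force: [-1.7, 4.9, 5.4]
grip_width: 0.377
grip_force: 67.5
```

```bash
python3 w.py w4
```

```text
4.0 -0.14021560030046198 0.00011847583344801158 0.0656118571646982 [-1.75  4.94  5.4 ] 0.37719204113268273 67.54251480102539
red 744 [[-0.1533, -0.0187, 0.0584], [-0.135, -0.0148, 0.0911], [-0.1294, -0.0136, 0.1041]]
top99 3105 [[-0.154, -0.0248, 0.0931], [-0.1384, 0.0053, 0.0987], [-0.1288, 0.0258, 0.1052]]
pad 6660 [[-0.145, -0.0329, 0.0563], [-0.0859, -0.0018, 0.0622], [-0.0405, 0.0315, 0.071]]
toe 4719 [[-0.0858, -0.0342, 0.0362], [-0.0699, -0.0013, 0.0386], [-0.0435, 0.0341, 0.0474]]
```

View pics/w4.png

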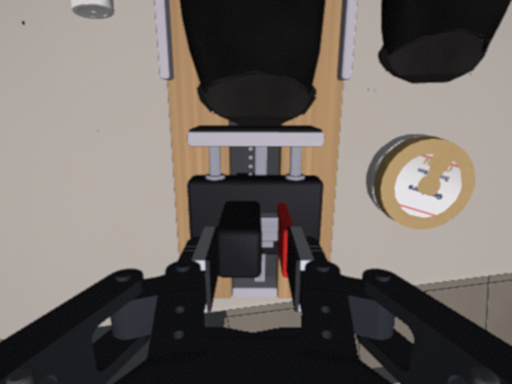

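The pad bar (rows 128–145) now touches the toe, and the rods between the jaw and the bar show its compression. I'll go on in small steps and measure the bar relative to the jaw.

```bash
cat >> w.py <<'E'
b=(z>.055)&(z<.075)&(hsv[...,2]>95)&(hsv[...,1]<60)&(abs(y)<.034); b[:60]=0; b[180:]=0
v,u=np.nonzero(b); k=(u>195)&(u<320)
print('bar rows',np.percentile(v[k],[3,50,97]),k.sum(),'bar x rel post front',np.percentile(x[b],[3,50,97]).round(4), 'front of post', np.percentile(x[(z>.092)&(z<.103)&(abs(y)<.01)&(x<-.05)&(x>-.2)],98).round(4))
E
python3 w.py w5
```

```text
4.05 -0.14027106909956652 0.00012380792285566111 0.06556842629602008 [-1.45  5.19  4.39] 0.3793276620700549 67.45632648468018
red 743 [[-0.1538, -0.0187, 0.058], [-0.1352, -0.0147, 0.0908], [-0.1296, -0.0136, 0.1042]]
top99 3091 [[-0.1541, -0.0248, 0.0932], [-0.1383, 0.0056, 0.0987], [-0.1289, 0.0262, 0.1052]]
pad 6655 [[-0.1452, -0.0329, 0.0563], [-0.0859, -0.0018, 0.0623], [-0.0405, 0.0315, 0.0709]]
toe 4738 [[-0.0859, -0.0343, 0.0362], [-0.07, -0.0018, 0.0386], [-0.0433, 0.0343, 0.0475]]
bar rows [132.  138.5 145. ] 1696 bar x rel post front [-0.0948 -0.0912 -0.0879] front of post -0.1298
```

>>> jog_arm(targets=[[0.004,0,0,0,1],[0.008,0,0,0,1],[0.012,0,0,0,1],[0.016,0,0,0,1],[0.02,0,0,0,1],[0.02,0,0,0,1]])

```text
clock: 4.6
tool_pos: [0.4429, -0.2862, 0.0656]
tcp_rot: [[0.989, -0.15, -0.001], [-0.15, -0.989, 0.001], [-0.002, -0.001, -1.0]]
contact_force: [-2.6, 6.1, 5.6]
grip_width: 0.381
grip_force: 67.5
```

```bash
python3 w.py w6
```

```text
4.6 -0.12829559097523816 0.00011725609926358512 0.06558160674204078 [-2.56  6.15  5.65] 0.3814101470676431 67.5044596195221
red 740 [[-0.1416, -0.0186, 0.059], [-0.123, -0.0147, 0.0905], [-0.1175, -0.0136, 0.1039]]
top99 3097 [[-0.1421, -0.0248, 0.0934], [-0.1263, 0.0053, 0.0987], [-0.1169, 0.0259, 0.1051]]
pad 4327 [[-0.1379, -0.0344, 0.0563], [-0.0787, -0.0036, 0.0643], [-0.0406, 0.0328, 0.0724]]
toe 5125 [[-0.1061, -0.0345, 0.0362], [-0.0592, -0.0013, 0.0387], [-0.0325, 0.0353, 0.0476]]
bar rows [132. 138. 145.] 1706 bar x rel post front [-0.0829 -0.0792 -0.0759] front of post -0.1178
```

>>> jog_arm(targets=[[0.004,0,0,0,1],[0.008,0,0,0,1],[0.012,0,0,0,1],[0.015,0,0,0,1],[0.015,0,0,0,1]])

```text
clock: 5.07
tool_pos: [0.4507, -0.2873, 0.0656]
tcp_rot: [[0.989, -0.15, -0.003], [-0.15, -0.989, 0.002], [-0.004, -0.001, -1.0]]
contact_force: [-5.2, 6.6, 8.2]
grip_width: 0.379
grip_force: 67.9
```

```bash
python3 w.py w7 | egrep -v "red|top99|pad"
```

```text
5.0667 -0.12040821873789619 0.00013307978929160788 0.06556710264149801 [-5.18  6.6   8.22] 0.37918155522048863 67.90218472480774
toe 5051 [[-0.0982, -0.0347, 0.0362], [-0.0541, -0.0014, 0.0387], [-0.0268, 0.0352, 0.0476]]
bar rows [136. 143. 149.] 1745 bar x rel post front [-0.0773 -0.0737 -0.0701] front of post -0.1099
```

Heel contact: the bar has gone in about 2.4 mm. About 11.5 mm more is needed.

>>> jog_arm(targets=[[0.004,0,0,0,1],[0.008,0,0,0,1],[0.012,0,0,0,1],[0.016,0,0,0,1],[0.019,0,0,0,1],[0.019,0,0,0,1],[0.019,0,0,0,1]])

```text
clock: 5.7
tool_pos: [0.4605, -0.2889, 0.0655]
tcp_rot: [[0.989, -0.15, -0.006], [-0.15, -0.989, 0.002], [-0.006, -0.001, -1.0]]
contact_force: [-8.6, 7.0, 10.0]
grip_width: 0.379
grip_force: 68.3
```

```bash
python3 w.py w8 | egrep -v "top99|pad"
```

```text
5.7 -0.11044067605168748 0.00011299131556687747 0.0655471549069217 [-8.59  6.97 10.02] 0.37916117830371626 68.33869457244873
red 746 [[-0.1239, -0.0187, 0.0587], [-0.1051, -0.0148, 0.0905], [-0.0996, -0.0136, 0.1043]]
toe 4813 [[-0.0882, -0.0345, 0.0363], [-0.0544, -0.0013, 0.0388], [-0.0275, 0.0349, 0.0476]]
bar rows [154. 160. 167.] 1686 bar x rel post front [-0.077  -0.0732 -0.0699] front of post -0.0999
```

>>> jog_arm(targets=[[0.002,0,0,0,1],[0.004,0,0,0,1],[0.004,0,0,0,1],[0.004,0,0,0,1],[0.004,0,0,0,0.3],[0.004,0,0,0,0],[0.004,0,0,0,0],[0.004,0,0,0,0],[0.004,0,0,0,0],[0.004,0,0,0,0],[0.004,0,0,0,0]])

```text
clock: 6.67
tool_pos: [0.4661, -0.2902, 0.0655]
tcp_rot: [[0.989, -0.15, 0.0], [-0.15, -0.989, -0.0], [0.0, 0.0, -1.0]]
contact_force: [-0.1, -0.8, -0.2]
grip_width: 0.995
grip_force: 0.0
```

```bash
python3 w.py w9 | egrep -v "pad"
```

```text
6.6667 -0.1047888108198115 -0.0003850128072750191 0.06545365185508853 [-0.13 -0.84 -0.22] 0.9950568381561413 0.0
red 1123 [[-0.1242, -0.0253, 0.0581], [-0.1079, -0.0215, 0.0954], [-0.0998, -0.0197, 0.0986]]
top99 3032 [[-0.1241, -0.0254, 0.0929], [-0.1103, 0.0042, 0.0984], [-0.1, 0.0179, 0.1047]]
toe 4732 [[-0.0883, -0.0346, 0.0363], [-0.0551, -0.0013, 0.0389], [-0.0277, 0.035, 0.0476]]
bar rows [164. 171. 177.] 1667 bar x rel post front [-0.0771 -0.0732 -0.0698] front of post -0.1
```

View pics/w9.png

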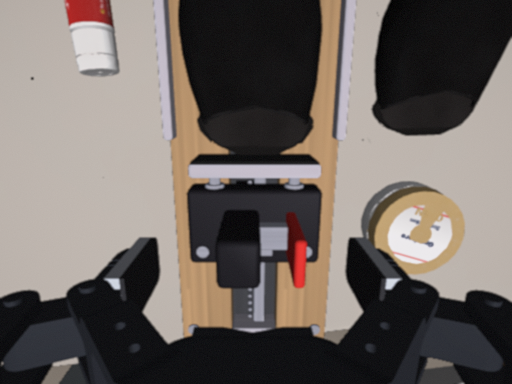

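The tab is out, the pad is about 12 mm in, and the bar at rows 158–178 presses the toe. The fingers are clear, so I'll retreat upward.

>>> jog_arm(targets=[[0,0,-0.04,0,0],[0,0,-0.09,0,0],[0,0,-0.14,0,0],[0,0,-0.2,0,0],[0,0,-0.25,0,0],[0,0,-0.25,0,0],[0,0,-0.25,0,0]])

```text
clock: 7.3
tool_pos: [0.4669, -0.2908, 0.2174]
tcp_rot: [[0.989, -0.15, 0.004], [-0.15, -0.989, -0.002], [0.004, 0.002, -1.0]]
contact_force: [-1.0, -0.1, -0.8]
grip_width: 1.002
grip_force: 0.0
```

```bash
python3 w.py w10 | egrep -v "pad"; python3 -c "
from h import *
p,d=optics.grab_frame('scene'); cv2.imwrite('pics/s2.png',p)"
```

```text
7.3 -0.10391038892030156 -0.000847699511491463 0.21740043721248958 [-1.   -0.06 -0.8 ] 1.0017083897929917 0.0
red 246 [[-0.1338, -0.0301, 0.05], [-0.1099, -0.022, 0.097], [-0.1, -0.0198, 0.0991]]
top99 763 [[-0.1244, -0.0249, 0.0936], [-0.1114, 0.0047, 0.0984], [-0.1001, 0.0172, 0.1002]]
toe 1450 [[-0.0881, -0.0346, 0.0362], [-0.0538, -0.0011, 0.0388], [-0.0241, 0.0357, 0.0477]]
bar rows [138. 142. 178.] 627 bar x rel post front [-0.1111 -0.0737 -0.0696] front of post -0.1001
```

View pics/s2.png

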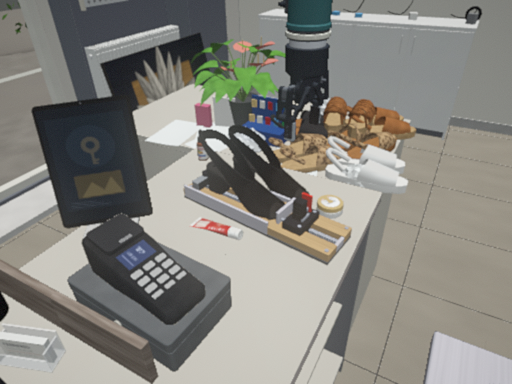

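The sandal (250,185) is flat between the jaw (300,215) and the heel block (205,180). The bystanders are in place and the arm is clear.

```bash
python3 -c "
from station import workorder
print(workorder.hand_in())"
```

```text
the job is handed in; nothing more can be done
None
```

The sandal is clamped and the job is handed in: the jaw is locked with the tab out, the toe pad is pressed about 12 of its 24 mm in, and the heel is against the block; the judge gave no verdict.

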